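Hang the pan support on the table hob's twin pins

ROBOT

A 6-joint arm with a two-finger parallel gripper is mounted at the origin on the work surface. World frame = base frame: x ahead of the robot, y to its left, z up, the work surface at z = 0. Lengths are in m, angles in rad, forces in N, time in s.
With the tool pointing down it reaches from about 0.225 to 0.875 m from the base axis. Payload 3.4 kg.
Tool frame: the origin (TCP) lies at the very end of the fingers, on their centre line; the grasp point (between the pads) lies 19 mm behind it; z points along the fingers, y is the direction in which the jaws open and shut (so a half turn about z gives the same grasp; the last joint's range is limited). The gripper opens to 85 mm and grips with 20 to 120 N. Pads are 22 mm wide; open, the fingers measure 114 mm over their backs; the gripper's body (76 mm by 85 mm) begins 54 mm behind the grasp point. The pads swing forward as they close: fully open they stand 13 mm farther back than shut.
Start: joints at [1.091, 0.276, 1.505, -0, 1.361, -0.121], TCP at [0.202, 0.538, 0.231] pointing down, gripper open.
Joint ranges: [-2.89, 2.89], [-0.75, 2.08], [0.22, 2.7], [-1.18, 4.32], [0.11, 2.71], [-2.7, 2.7]. Speed limits (rad/s): [2.57, 2.57, 3.14, 3.14, 3.14, 3.14].

INTERFACE

Orientations are given as a unit quaternion [w, x, y, z].
In Python, from rig import manip gives the robot as it stands. The module is installed in compiled form; this text tells all that it offers.
- The arm moves only by the tool carry_out, never from a script. Its argument "moves" is one flat list of numbers, 5 for each row, row after row: the opening in per cent of the stroke, from 0 (shut) to 100 (fully open), then the shift along the world's x, y, z in cm, then the turn about the world's z in rad. A call has exactly 10 rows; each row shifts and turns the commanded pose from where the row before left it; what a row does not reach is not made up. A row lasts 1/10 s, in which the tool goes at most 50 mm and 8.59 degrees, less where a joint would pass 70% of its speed; a pose out of reach is approached as far as the arm can. A call is refused whole if a number of a shift passes 5 or a number of a turn 0.15, either way. A call with a gripper value outside its range is refused whole. The fingers move at their own pace and stop on an object; "squeeze" is the grip in N (left out, the last holds). Time passes only in rows, so rows that do not move let the fingers close, or fill a call up. It gives the time, the measured TCP pose, the force and the opening at its end, in the units of the state.
- manip.get_state(): the state, without advancing time (a new reading comes with each control period).
- manip.get_image(name): name is "scene" or "side" or "wrist"; returns the picture (480x640x3 uint8, red, green, blue); there is no depth.
- manip.camera_info(name): a dict with "fov_y" (degrees; the focal length in pixels is half the picture's height over the tangent of half this angle, whatever the lens; pixels are square), "cx", "cy" (the principal point, pixels), "rvec" (rotation vector, rad) and "tvec" (3), from world to camera coordinates, as OpenCV has them; the wrist camera has in their place "hand_eye" (4x4, takes a point from camera to tool coordinates, whose origin is the TCP and whose axes are the flange's). Camera axes: x right, y down, z forward; pixel columns grow to the right and rows downward; lengths in m; the calibration is good to about 2 mm. A picture is of the moment at which its call begins: read the wrist's pose just before it. camera_info takes no time and is no camera call.
- manip.sign_off(): hands the job in, once; it reports no verdict.
The state is a dict: "clock": time; "qpos": joint angles; "qd": joint speeds; "effort": joint torques, N m; "position": TCP position; "ee_rot": TCP orientation; "contact_force": force on the tool from outside, world axes, zero at the start; "moment": the same for the moment, N m; "width": finger opening in m.
Only numpy, scipy, OpenCV 4.12 (cv2) and the standard library are available. Lean on these libraries where they do the work, as an engineer would, in place of code of your own. Each camera call takes 0.05 s, during which the arm holds its last target. There are 200 camera calls.

TASK

Pick up the black pan support, lower it onto the white table hob so that both hob pins go through the holes in its two lugs, then press it down gently until it sits fully home, flat on the hob, and let go. The pins are seldom quite in the middle of the hob, so feel for them with light contact: neither jam the support hard against the hob nor drop it. Leave the other things on the counter where they are.

Things in the scene. Friction and masses are not known exactly. Their poses are not given: they have to be found in the camera images.
- hob: White table hob with a black top, fixed to the counter, 280 (x) by 300 (y) mm, top face 70 mm above the counter. Origin: centre of its underside, at counter height; z up, x from the two front knobs to its back, y along the line of its two pins. A flat burner cap, 68 mm diameter, 8 mm high, is in the middle of the top.
- hob_top (a point): Middle of the hob's top face, axes as the hob. Two upright steel pins, 10 mm diameter, 220 mm apart, on one clamped bar; tips 26 mm above the top face, tapering to 8 mm over the last 1 mm. Nominally at x = 0, y = +110 and -110 mm, but the bar was clamped by eye: both pins are off by the same amount, up to 15 mm, towards +y or -y (none in x). It does not shift in use.
- clip_left (a joint): Red clip round the foot of the +y pin, 24 mm diameter, 8 mm high: it holds the support 8 mm above the top face. Stiff: slides down into the top under load (a steady push of 12 to 18 N on the support moves both, more if fast) and stays where pushed. Value in m: 0 up, 0.008 fully down.
- clip_right (a joint): The same red clip round the foot of the -y pin.
- grate_bar (a point): Loose black steel pan support, 0.5 kg, same after a half turn. Point: middle of its raised centre bar, 37 mm above its underside. Bar along y, 10 mm wide (x), 14 mm high, gripped closing along x; 60 mm free on both sides, 30 mm beneath. Base frame 190 by 190 mm, 8 mm high. z up. This point is 107 mm above the counter when home on the hob, 115 on the clips, 133 on the pins' tips.
- hole_a (a point): Mouth, at the underside, of the round 12.5 mm through hole in the pan support's +y lug, 110 mm along y from the middle. The lug is 34 mm wide (x), 6 mm thick, level with the underside, and solid from 71 to 149 mm from the middle. Axes as the support.
- hole_b (a point): The same for the -y lug, 110 mm from the middle. The support's enamel chips if it is pressed on the hob or its pins with over 45 N.
- saucepan: Steel saucepan, 150 mm diameter, 85 mm high, long handle, by the far edge; origin at its underside. Leave alone.
- oil_bottle: Green oil bottle, 68 mm diameter, 240 mm high; origin at its underside. Leave alone.
- stock_carton: Blue carton, 70 by 95 by 190 mm; origin at its underside. Leave alone.
- mug: Blue mug, 80 mm diameter, 90 mm high; origin at its underside. Leave alone.
- salt_jar: Glass jar with a red cap, 60 mm diameter, 80 mm high; origin at its underside. Leave alone.

How it is judged:
On the way, in this order (a step that is already met when the one before it is completed fails the run):
1. the pan support is lifted clear of the counter (height (world z) of grate_bar above 0.12 m), for 0.1 s.
2. both pins are through the holes of the lugs (x of grate_bar in the frame of hob between -0.006 and 0.006 m and y of grate_bar in the frame of hob between -0.02 and 0.02 m and angle between the y axis of grate_bar and the y axis of hob, either way round below 0.06 rad and angle between grate_bar's own z axis and vertical below 0.05 rad and z of grate_bar in the frame of hob below 0.119 m), for 0.1 s.
At the end, for the whole second after the job is handed in: The pan support sits on both pins, underside within 1.5 mm of the hob's top face, level within 0.05 rad, in line with the hob within 0.06 rad, centred within 6 mm in hob x and 20 mm in hob y, at rest and released (x of grate_bar in the frame of hob between -0.006 and 0.006 m and y of grate_bar in the frame of hob between -0.02 and 0.02 m and angle between the y axis of grate_bar and the y axis of hob, either way round below 0.06 rad and angle between grate_bar's own z axis and vertical below 0.05 rad and z of grate_bar in the frame of hob between 0.102 and 0.1085 m and linear speed of grate below 0.01 m/s and contact force between grate and the fingers below 0.2 N); the robot touches nothing.
It fails at once if the pan support is jammed against or dropped on the hob with more than 45 N (contact force between grate and hob above 45 N).
It fails at once if one of the other things on the counter is moved by more than 30 mm (distance of any of saucepan, oil_bottle, stock_carton, mug, salt_jar from where it was at the start of the episode above 0.03 m).
It also fails if it takes over 72 s, if anything falls off the work surface, if the arm or the gripper's body presses on something with over 40 N, if the wrist force passes 120 N, or if a joint passes its speed limit or range.

## Working session

There is one attempt and no reset: what is moved stays moved. The work goes in short steps, Python scripts to look and compute and a tool call to move; the robot and the scene stay as the last step left them, time stands still between calls to the robot, and variables do not carry over. Pictures are saved under pics/ and viewed, about 8 in all and at most 12, crops included, and the job is handed in when it is done.

Besides the shell and the picture viewer there is one more tool, called after "Emit:" as a command line: name --argument value ..., lists and objects as JSON in quotes. carry_out: Moves the arm, as the interface text tells. Its arguments: {"type":"object","properties":{"moves":{"type":"array","items":{"type":"number"}},"squeeze":{"type":"number"}},"required":["moves"]}

```bash
mkdir -p pics
cat > h.py <<'E'
from rig import manip
import numpy as np, cv2
from scipy.spatial.transform import Rotation as R
def snap(n,f):
    s=manip.get_state(); im=manip.get_image(n); cv2.imwrite('pics/'+f,im[:,:,::-1]); return s,im
def cam(n,s=None):
    c=manip.camera_info(n); f=240/np.tan(np.radians(c['fov_y'])/2)
    K=np.array([[f,0,c['cx']],[0,f,c['cy']],[0,0,1]])
    if 'rvec' in c: Rm=cv2.Rodrigues(np.array(c['rvec'],float))[0]; t=np.array(c['tvec'],float).ravel()
    else:
        q=s['ee_rot']; T=np.eye(4); T[:3,:3]=R.from_quat([q[1],q[2],q[3],q[0]]).as_matrix(); T[:3,3]=s['position']
        W=np.linalg.inv(T@np.array(c['hand_eye'])); Rm=W[:3,:3]; t=W[:3,3]
    return K,Rm,t
def back(C,u,v,z):
    K,Rm,t=C; d=Rm.T@np.linalg.inv(K)@[u,v,1]; o=-Rm.T@t
    return o+d*(z-o[2])/d[2]
def proj(C,p):
    K,Rm,t=C; x=(K@(Rm@np.asarray(p,float).T+t[:,None])).T; return x[:,:2]/x[:,2:]
E
python3 - <<'E'
from h import *
import json
for n in('scene','side'):
    s,im=snap(n,n+'0.png'); K,Rm,t=cam(n); print(n,-Rm.T@t)
s,im=snap('wrist','w0.png'); print(s['position'],s['ee_rot'],s['clock'],s['width']); print(manip.camera_info('wrist'),manip.camera_info('scene'))
E
```

```text
scene [ 1.22879997 -0.15995705  1.01464065]
side [-0.03794055 -0.88188483  0.92654027]
[0.20168921 0.53795128 0.23050987] [-2.50059335e-04  1.78427759e-01  9.83952658e-01 -7.99761988e-04] 0.1 0.08554920062639707
{'fov_y': 67.34128848919048, 'cx': 320.3653324503241, 'cy': 239.48371753933503, 'hand_eye': array([[ 7.84818338e-04, -9.60266141e-01, -2.79084795e-01,
         7.18624917e-02],
       [ 9.99999452e-01,  9.46970505e-04, -4.46193438e-04,
         3.81477678e-04],
       [ 6.92749520e-04, -2.79084292e-01,  9.60266358e-01,
        -1.42102977e-01],
       [ 0.00000000e+00,  0.00000000e+00,  0.00000000e+00,
         1.00000000e+00]])} {'fov_y': 55.587545559795736, 'cx': 319.06737874399147, 'cy': 232.5489527967024, 'rvec': array([ 2.08370699,  1.569402  , -0.4759836 ]), 'tvec': array([-0.20365331, -0.42955931,  1.52939053])}
```

View pics/scene0.png

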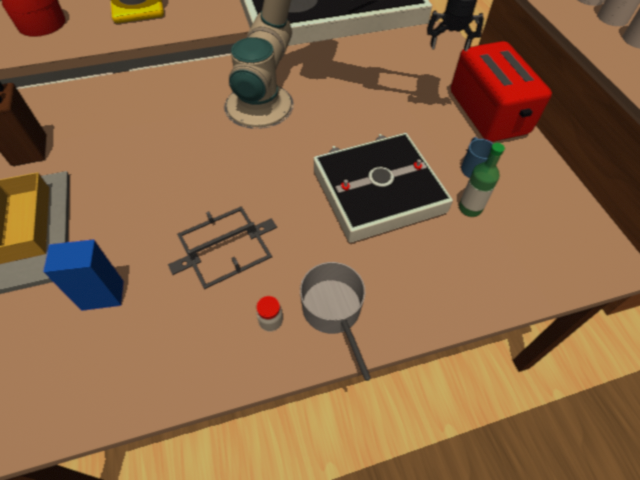

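View pics/side0.png

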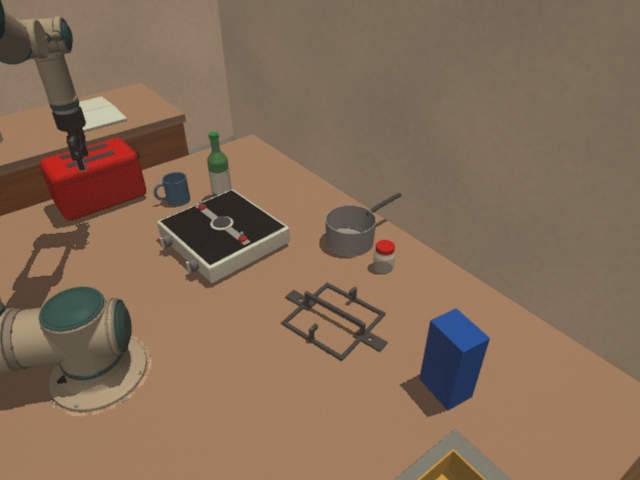

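The scene view shows the support with its lugs at about (185,265) and (263,229). The hob's pins are at about (346,185) and (418,165). I'll enlarge that area.

Run:
```python
import cv2
a=cv2.imread('pics/scene0.png')[125:295,160:460]; a=cv2.convertScaleAbs(a,alpha=1.6)
a=cv2.resize(a,(795,450),interpolation=cv2.INTER_CUBIC); cv2.imwrite('pics/c1.png',a)
b=cv2.convertScaleAbs(cv2.imread('pics/side0.png')[180:365,150:400],alpha=1.7)
cv2.imwrite('pics/c2.png',cv2.resize(b,(800,592),interpolation=cv2.INTER_CUBIC))
```

```text
(no output)
```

View pics/c1.png

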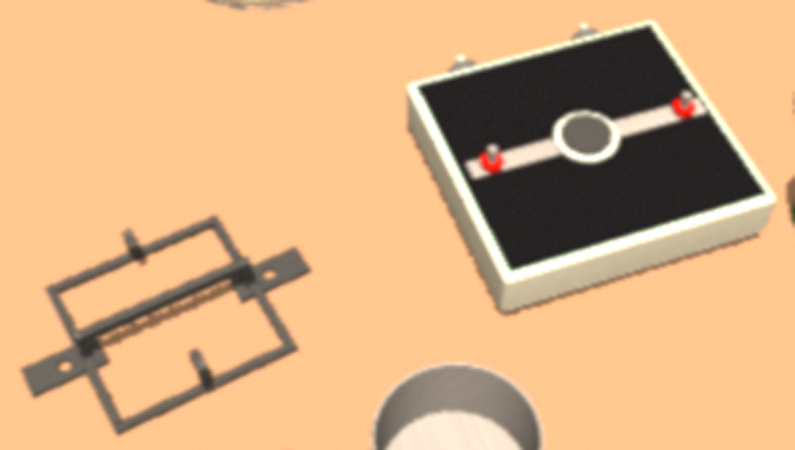

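View pics/c2.png

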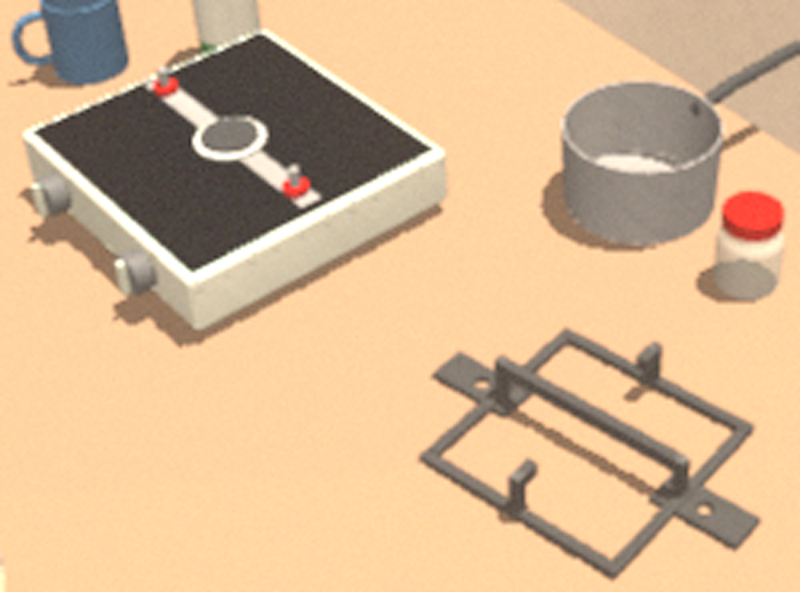

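Readings (crop pixels):
- **c1 (scene):** holes at (66,368) and (270,275); pin tips at (492,149) and (687,96); hob corners at (410,85), (653,22), (775,198) and (505,272).
- **c2 (side):** holes at (483,384) and (705,510); pin tips at (295,168) and (167,70); the hob's four corners are also visible.

Run:
```python
from h import *
S=lambda p:(160+p[0]/2.65-.3,125+p[1]/2.647-.3)
D=lambda p:(150+p[0]/3.2-.3,180+p[1]/3.2-.3)
A,B=cam('scene'),cam('side')
for nm,z,P,Q in [('holes',.005,[(66,368),(270,275)],[(705,510),(483,384)]),('tips',.096,[(492,149),(687,96)],[(295,168),(167,70)]),
 ('corn',.07,[(410,85),(653,22),(775,198),(505,272)],[(195,270),(28,132),(265,32),(445,152)]),('cap',.078,[(587,136)],[(230,135)])]:
    a=np.array([back(A,*S(p),z)[:2] for p in P]); b=np.array([back(B,*D(p),z)[:2] for p in Q]); m=(a+b)/2
    print(nm,a.round(4).tolist(),b.round(4).tolist(),'mean',m.mean(0).round(4))
    if len(P)==2: d=m[1]-m[0]; print(' dir of y',np.arctan2(-d[0],d[1]),np.hypot(*d))
    if len(P)==4: 
        for i in range(4): d=m[(i+1)%4]-m[i]; print(' ',np.degrees(np.arctan2(*d[::-1])),np.hypot(*d))
s=manip.get_state(); print(s['position'],R.from_quat(np.roll(s['ee_rot'],-1)).as_matrix().round(3).tolist())
```

```text
holes [[0.5602, -0.3106], [0.5056, -0.0976]] [[0.5538, -0.3164], [0.5017, -0.1037]] mean [ 0.5303 -0.2071]
 dir of y 0.24557451126977353 0.21942467003610042
tips [[0.479, 0.1442], [0.4643, 0.3633]] [[0.4781, 0.1406], [0.4632, 0.355]] mean [0.4712 0.2508]
 dir of y 0.06840585021865395 0.2172633017874156
corn [[0.3474, 0.0961], [0.3267, 0.3867], [0.5968, 0.4075], [0.6098, 0.1161]] [[0.3536, 0.1004], [0.3254, 0.3791], [0.5918, 0.3952], [0.6158, 0.108]] mean [0.4709 0.2487]
  94.90350416137211 0.2857323011737951
  3.9392060606777557 0.26886593804208886
  -86.3306296115072 0.2899337804178429
  -176.9852243902533 0.262725991086881
cap [[0.4739, 0.2506]] [[0.4685, 0.245]] mean [0.4712 0.2478]
[0.20173018 0.53802897 0.23064564] [[-0.936, 0.351, -0.001], [0.351, 0.936, -0.001], [0.0, -0.001, -1.0]]
```

Emit:
carry_out --moves '[100,1.64,-3.72,0.3,-0.05,100,1.64,-3.72,0.3,-0.05,100,1.64,-3.72,0,-0.05,100,1.64,-3.72,0,-0.05,100,1.64,-3.72,0,-0.05,100,1.64,-3.72,0,-0.05,100,1.64,-3.72,0,-0.05,100,1.64,-3.72,0,-0.05,100,1.64,-3.72,0,-0.05,100,1.64,-3.72,0,-0.05]'

```text
clock: 1.15
position: [0.3661, 0.1649, 0.2373]
ee_rot: [0.0, 0.417, 0.909, 0.0]
contact_force: [0.8, 0.2, -0.3]
width: 0.0856
```

Emit:
carry_out --moves '[100,1.64,-3.72,0,-0.05,100,1.64,-3.72,0,-0.05,100,1.64,-3.72,0,-0.05,100,1.64,-3.72,0,-0.05,100,1.64,-3.72,0,-0.05,100,1.64,-3.72,0,-0.05,100,1.64,-3.72,0,-0.05,100,1.64,-3.72,0,-0.05,100,1.64,-3.72,0,-0.05,100,1.64,-3.72,0,0]'

```text
clock: 2.15
position: [0.5302, -0.2072, 0.237]
ee_rot: [-0.0, 0.609, 0.793, 0.0]
contact_force: [-0.6, -0.1, -0.5]
width: 0.0852
```

Emit:
carry_out --moves '[100,0,0,0,0,100,0,0,0,0,100,0,0,0,0,100,0,0,0,0,100,0,0,0,0,100,0,0,0,0,100,0,0,0,0,100,0,0,0,0,100,0,0,0,0,100,0,0,0,0]'

```text
clock: 3.15
position: [0.5299, -0.2056, 0.2373]
ee_rot: [0.0, 0.609, 0.793, 0.0]
contact_force: [0.4, -0.2, -0.2]
width: 0.0849
```

Run:
```python
from h import *
s,im=snap('wrist','w1.png'); cv2.imwrite('pics/w1b.png',cv2.convertScaleAbs(im[:,:,::-1],alpha=1.6))
M=R.from_quat(np.roll(s['ee_rot'],-1)).as_matrix()
print(s['clock'],s['position'],np.arctan2(M[1,1],M[0,1]),s['contact_force'],s['qpos'])
C=cam('wrist',s); c=np.array([.5303,-.2071]);d=np.array([-np.sin(.2456),np.cos(.2456)])*.11
print(proj(C,[[*(c+d),.005],[*(c-d),.005],[*c,.037]]))
```

```text
3.15 [ 0.5299116  -0.20558885  0.23731403] 0.26199811764057773 [ 0.37205552 -0.15533802 -0.18644181] [-4.92525447e-01  2.62667078e-01  1.50870865e+00  4.82727616e-05
  1.37018752e+00 -7.54533183e-01]
[[323.05072451  95.12959169]
 [319.33328489 301.96833003]
 [321.06689005 213.30581576]]
```

View pics/w1b.png

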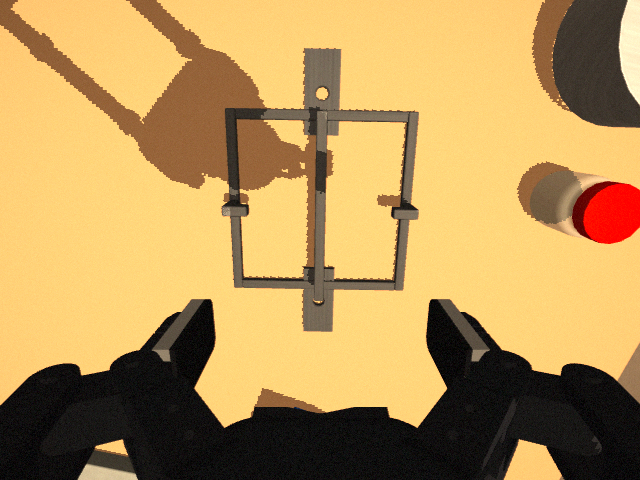

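Hole centres are at (322,93) and (318.5,299), within about 2 mm of the prediction.

Run:
```python
from h import *
s=manip.get_state(); C=cam('wrist',s)
a=back(C,322,93,.004);b=back(C,318.5,299,.004); d=a-b; m=(a+b)/2
bar=[back(C,321,112,.044),back(C,319,268,.044)]; print('bar top',bar)
print(a,b,m,np.arctan2(-d[0],d[1]),np.hypot(*d[:2]), (m-s['position'])[:2]*100, s['position'])
```

```text
bar top [array([ 0.50620466, -0.11800471,  0.044     ]), array([ 0.54233108, -0.25970461,  0.044     ])]
[ 0.50204947 -0.09875775  0.004     ] [ 0.55527661 -0.31097655  0.004     ] [ 0.52866304 -0.20486715  0.004     ] 0.2457432643461585 0.2187920159344326 [-0.12518049  0.07683845] [ 0.52991484 -0.20563554  0.23729924]
```

Emit:
carry_out --moves '[70,-0.1,0.08,-3,-0.015,70,0,0,-4,0,70,0,0,-4,0,70,0,0,-4,0,70,0,0,-3,0,70,0,0,-2,0,70,0,0,-1.2,0,70,0,0,-0.6,0,70,0,0,0,0,70,0,0,0,0]'

```text
clock: 4.2
position: [0.5298, -0.2052, 0.0203]
ee_rot: [0.001, 0.615, 0.789, 0.0]
contact_force: [-0.1, 0.3, 0.4]
width: 0.0599
```

Emit:
carry_out --moves '[0,0,0,0,0,0,0,0,0,0,0,0,0,0,0,0,0,0,0,0,0,0,0,0,0,0,0,0,0,0,0,0,0,0,0,0,0,0,0,0,0,0,0,0,0,0,0,0,0,0]' --squeeze 60

```text
clock: 5.2
position: [0.5292, -0.2049, 0.02]
ee_rot: [0.0, 0.615, 0.789, 0.0]
contact_force: [-1.3, 0.7, 5.5]
width: 0.0088
```

Emit:
carry_out --moves '[0,0,0,0.5,0,0,0,0,1,0,0,0,0,2,0,0,0,0,3,0,0,0,0,3,0,0,0,0,3,0,0,0,0,3,0,0,0,0,1.5,0,0,0,0,0,0,0,0,0,0,0]'

```text
clock: 6.2
position: [0.5281, -0.2043, 0.1885]
ee_rot: [-0.001, 0.615, 0.789, -0.0]
contact_force: [-0.6, -1.2, -6.8]
width: 0.0088
```

Run:
```python
from h import *
s,im=snap('wrist','w2.png'); cv2.imwrite('pics/w2b.png',cv2.convertScaleAbs(im[:,:,::-1],alpha=1.6))
M=R.from_quat(np.roll(s['ee_rot'],-1)).as_matrix()
print(s['clock'],s['position'],np.arctan2(M[1,1],M[0,1]),s['contact_force'],s['moment'],s['width'])
```

```text
6.2 [ 0.52810745 -0.20432342  0.18854213] 0.24705325560513985 [-0.60284651 -1.22466348 -6.84455273] [0.06750575 0.05733731 0.0230004 ] 0.008830903067394005
```

View pics/w2b.png

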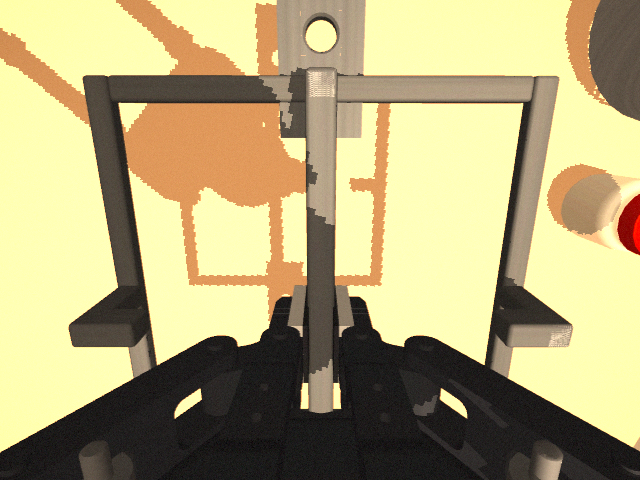

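The bar is held straight in the jaws, and the +y hole is visible at (321,35). I'll work out its place in the tool frame and the move to the hob.

Run:
```python
from h import *
s=manip.get_state(); C=cam('wrist',s); p=s['position']
h=back(C,321,35,p[2]-.0155)-p
th=.247; X=np.array([np.cos(th),np.sin(th)]);Y=np.array([-X[1],X[0]])
off=np.array([h[:2]@X,h[:2]@Y]); print('hole a rel TCP along support x,y',off)
c=off-[0,.11]; print('support centre rel tcp',c)
t=.068; Xn=np.array([np.cos(t),np.sin(t)]);Yn=np.array([-Xn[1],Xn[0]])
tgt=np.array([.4712,.2508])-c[0]*Xn-c[1]*Yn
print(tgt,(tgt-p[:2])*100, t-th)
```

```text
hole a rel TCP along support x,y [-0.00039751  0.10925895]
support centre rel tcp [-0.00039751 -0.00074105]
[0.47154624 0.25156635] [-5.61705785 45.56729354] -0.179
```

Emit:
carry_out --moves '[0,-0.56,1.5,0,-0.018,0,-0.56,3,0,-0.018,0,-0.56,4,0,-0.018,0,-0.56,4,0,-0.018,0,-0.56,4,0,-0.018,0,-0.56,4,0,-0.018,0,-0.56,4,0,-0.018,0,-0.56,4,0,-0.018,0,-0.56,4,0,-0.018,0,-0.58,4,0,-0.017]'

```text
clock: 7.25
position: [0.4711, 0.1615, 0.1876]
ee_rot: [-0.001, 0.683, 0.73, -0.001]
contact_force: [1.0, 0.6, -5.8]
width: 0.0089
```

Emit:
carry_out --moves '[0,0,4,0,0,0,0,3,0,0,0,0,1.5,0,0,0,0,0.6,-1,0,0,0,0,-1.5,0,0,0,0,-1.5,0,0,0,0,-1,0,0,0,0,0,0,0,0,0,0,0,0,0,0,0,0]'

```text
clock: 8.25
position: [0.4734, 0.251, 0.1399]
ee_rot: [0.0, 0.683, 0.731, 0.001]
contact_force: [0.1, -0.3, -5.5]
width: 0.0087
```

Run:
```python
from h import *
s,im=snap('wrist','w3.png')
c=cv2.convertScaleAbs(im[0:200,190:450,::-1],alpha=1.8); cv2.imwrite('pics/w3b.png',cv2.resize(c,None,fx=3,fy=3,interpolation=cv2.INTER_CUBIC))
M=R.from_quat(np.roll(s['ee_rot'],-1)).as_matrix()
print(s['clock'],s['position'],np.arctan2(M[1,1],M[0,1]),s['contact_force'],s['moment'])
C=cam('wrist',s); print(proj(C,[[.4637,.3591,.096]]))
snap('side','s3.png'); snap('scene','sc3.png')
```

```text
8.25 [0.47342302 0.25101286 0.1399466 ] 0.0674415513723584 [ 0.08657797 -0.27099806 -5.51183073] [ 0.0468429  -0.02611336 -0.01317839]
[[316.67258703  52.47042602]]
```

View pics/w3b.png

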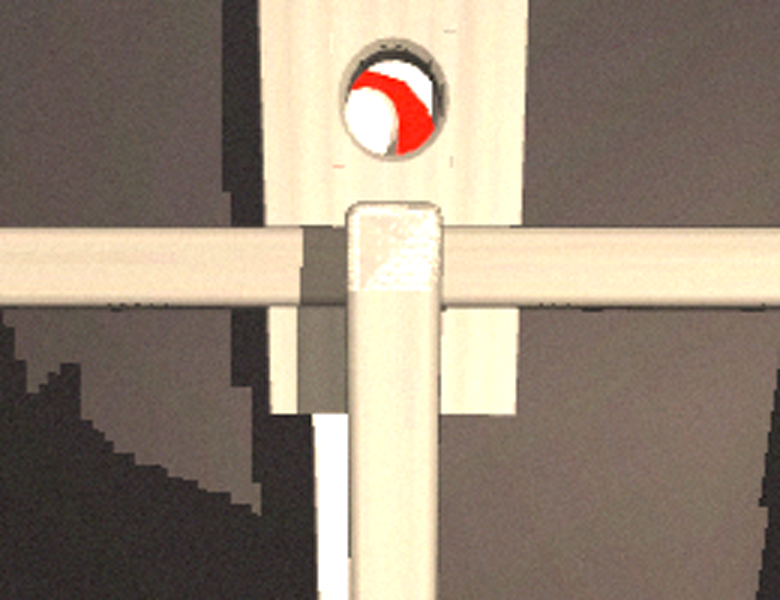

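Through the +y hole (centre (321.3,33)) the pin tip shows at about (313,38.7). That puts it a little to the −x side.

Run:
```python
from h import *
s=manip.get_state(); C=cam('wrist',s); p=s['position']
for y in(36,38.7,41): print('pin',back(C,313,y,.096))
print('pin R',back(C,190+398/3,115/3,.096),'pin top',back(C,313,86/3,.096))
h=back(C,321.3,33,p[2]-.0155); print('hole',h, (h-p))
# side and scene crops stacked
a=cv2.imread('pics/side3.png') if 0 else cv2.imread('pics/s3.png'); b=cv2.imread('pics/sc3.png')
A=cv2.resize(cv2.convertScaleAbs(a[140:290,140:340],alpha=1.7),(400,300),interpolation=3)
B=cv2.resize(cv2.convertScaleAbs(b[100:250,290:490],alpha=1.7),(400,300),interpolation=3)
cv2.imwrite('pics/s3b.png',cv2.resize(np.hstack([A,B]),None,fx=1,fy=1))
```

```text
pin [0.4613161  0.36611539 0.096     ]
pin [0.46138638 0.36499944 0.096     ]
pin [0.46144645 0.36404551 0.096     ]
pin R [0.46584113 0.36545848 0.096     ] pin top [0.46112655 0.36912535 0.096     ]
hole [0.46545088 0.36073567 0.1245395 ] [-0.00777703  0.1094858  -0.0155    ]
```

View pics/s3b.png

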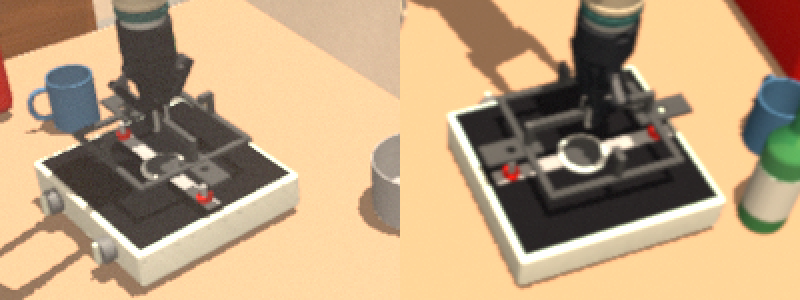

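Emit:
carry_out --moves '[0,-0.2,0.2,0,0,0,-0.22,0.18,0,0,0,0,0,-0.5,0,0,0,0,-0.5,0,0,0,0,-0.5,0,0,0,0,-0.3,0,0,0,0,-0.1,0,0,0,0,0,0,0,0,0,0,0,0,0,0,0,0]'

```text
clock: 9.4
position: [0.4687, 0.2551, 0.1206]
ee_rot: [0.0, 0.683, 0.731, 0.0]
contact_force: [-0.2, 0.6, -6.2]
width: 0.0088
```

Run:
```python
from h import *
s,im=snap('wrist','w4.png')
a=snap('side','s4.png')[1]; b=snap('scene','sc4.png')[1]
f=lambda i,y0,y1,x0,x1:cv2.resize(cv2.convertScaleAbs(i[y0:y1,x0:x1,::-1],alpha=1.5),(400,300),interpolation=3)
W=f(im,0,120,240,400)
top=np.hstack([W,f(b,160,205,320,380)]); bot=np.hstack([f(a,170,245,190,290),f(a,205,250,210,270)])
cv2.imwrite('pics/m4.png',np.vstack([top,bot]))
M=R.from_quat(np.roll(s['ee_rot'],-1)).as_matrix()
print(s['clock'],s['position'],np.arctan2(M[1,1],M[0,1]),s['contact_force'],s['moment'])
```

```text
9.4 [0.46873273 0.25510811 0.12056849] 0.0680298956272107 [-0.21186175  0.61820943 -6.1615324 ] [-0.08423117 -0.01436736 -0.01388212]
```

View pics/m4.png

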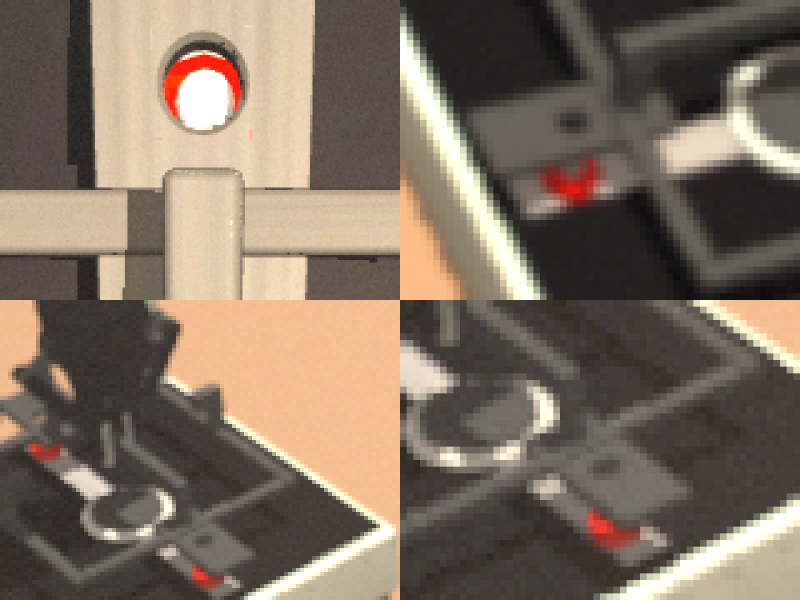

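Run:
```python
from h import *
s=manip.get_state(); p=s['position']; C=cam('wrist',s)
h=back(C,240+204/2.5,81/2.5,p[2]-.0145); q=back(C,240+205/2.5,95/2.5,.096); print('hole a',h,'pin a',q,(q-h)*1000)
A,B=cam('scene'),cam('side')
hs=back(A,320+173/6.667,160+120/6.667,p[2]-.014); ps=back(A,160+492/2.65-.3,125+149/2.647-.3,.096)
hd=back(B,210+207/6.667,205+167/6.667,p[2]-.014); pd=back(B,150+295/3.2-.3,180+168/3.2-.3,.096)
t=.068; Y=np.array([-np.sin(t),np.cos(t)])
print('hole b scene',hs,'pin',ps,(ps-hs)*1000,'side',hd,pd,(pd-hd)*1000,'expected hole b',h[:2]-.22*Y)
```

```text
hole a [0.46093788 0.36449588 0.10600974] pin a [0.46110504 0.36486559 0.096     ] [  0.16715768   0.36971499 -10.00973897]
hole b scene [0.47805953 0.1454877  0.10650974] pin [0.47901626 0.14420179 0.096     ] [  0.95673288  -1.28590763 -10.50973897] side [0.47501499 0.13789944 0.10650974] [0.47814625 0.14059613 0.096     ] [  3.13125862   2.69669072 -10.50973897] expected hole b [0.47588636 0.14500432]
```

Pin a is now within about 0.4 mm of its hole. I'll lower slowly and watch the force.

Emit:
carry_out --moves '[0,0,0,-0.1,0,0,0,0,-0.1,0,0,0,0,-0.1,0,0,0,0,-0.1,0,0,0,0,-0.1,0,0,0,0,-0.05,0,0,0,0,-0.05,0,0,0,0,0,0,0,0,0,0,0,0,0,0,0,0]'

```text
clock: 10.55
position: [0.4687, 0.255, 0.1144]
ee_rot: [0.0, 0.683, 0.731, 0.0]
contact_force: [0.8, 0.1, -6.1]
width: 0.0088
```

Emit:
carry_out --moves '[0,0,0,-0.05,0,0,0,0,-0.05,0,0,0,0,-0.05,0,0,0,0,-0.05,0,0,0,0,-0.05,0,0,0,0,-0.05,0,0,0,0,0,0,0,0,0,0,0,0,0,0,0,0,0,0,0,0,0]'

```text
clock: 11.55
position: [0.4686, 0.255, 0.1114]
ee_rot: [0.0, 0.683, 0.731, 0.0]
contact_force: [1.2, -0.0, -6.5]
width: 0.009
```

Run:
```python
from h import *
s=manip.get_state(); print(s['position'],s['contact_force'],s['moment'])
```

```text
[0.46856887 0.25500367 0.111355  ] [ 1.18387700e+00 -5.00543360e-03 -6.52492804e+00] [-0.04825369 -0.22936197  0.13201302]
```

Both pins have entered. A +x push at the −y lug (Mz +0.13 N m) asks for slightly more yaw, so I'll correct and continue.

Emit:
carry_out --moves '[0,0.03,0,0,0.003,0,0.03,0,0,0.003,0,0,0,-0.05,0,0,0,0,-0.05,0,0,0,0,-0.05,0,0,0,0,-0.05,0,0,0,0,-0.05,0,0,0,0,-0.05,0,0,0,0,0,0,0,0,0,0,0]'

```text
clock: 12.55
position: [0.4692, 0.255, 0.1083]
ee_rot: [0.0, 0.68, 0.733, 0.0]
contact_force: [0.4, -0.0, -5.8]
width: 0.0086
```

Run:
```python
from h import *
s=manip.get_state(); print(s['position'],s['contact_force'],s['moment'])
```

```text
[0.4691531  0.25501453 0.10832391] [ 0.43783958 -0.04763599 -5.83649572] [-0.0068986   0.00788583  0.01030202]
```

Emit:
carry_out --moves '[0,0,0,-0.1,0,0,0,0,-0.1,0,0,0,0,-0.1,0,0,0,0,-0.1,0,0,0,0,-0.1,0,0,0,0,-0.1,0,0,0,0,-0.1,0,0,0,0,-0.1,0,0,0,0,-0.1,0,0,0,0,0,0]'

```text
clock: 13.55
position: [0.469, 0.255, 0.0992]
ee_rot: [-0.0, 0.68, 0.733, -0.0]
contact_force: [0.1, -1.0, -5.0]
width: 0.0086
```

Run:
```python
from h import *
s=manip.get_state(); print(s['position'],s['contact_force'],s['moment'])
```

```text
[0.46901181 0.25495925 0.09915068] [ 0.08746039 -1.0210067  -5.03641395] [ 0.04429448 -0.02539043  0.01613855]
```

Emit:
carry_out --moves '[0,0,0,-0.05,0,0,0,0,-0.05,0,0,0,0,-0.05,0,0,0,0,-0.05,0,0,0,0,-0.05,0,0,0,0,0,0,0,0,0,0,0,0,0,0,0,0,0,0,0,0,0,0,0,0,0,0]' --squeeze 80

```text
clock: 14.55
position: [0.4693, 0.2551, 0.098]
ee_rot: [0.0, 0.68, 0.733, 0.0]
contact_force: [-3.6, -1.0, 5.6]
width: 0.0081
```

Emit:
carry_out --moves '[0,0,0,-0.03,0,0,0,0,-0.03,0,0,0,0,-0.03,0,0,0,0,-0.03,0,0,0,0,-0.03,0,0,0,0,-0.03,0,0,0,0,-0.03,0,0,0,0,0,0,0,0,0,0,0,0,0,0,0,0]'

```text
clock: 15.55
position: [0.4693, 0.2551, 0.0965]
ee_rot: [0.0, 0.68, 0.733, 0.001]
contact_force: [-4.1, -0.5, 9.7]
width: 0.0086
```

Run:
```python
from h import *
s=manip.get_state(); print(s['position'],s['contact_force'],s['moment'])
```

```text
[0.46928583 0.25509054 0.09654036] [-4.0748534  -0.52879717  9.66660177] [-0.35980808  0.63924174  0.00869063]
```

Emit:
carry_out --moves '[0,-0.03,0,-0.04,0,0,-0.03,0,-0.04,0,0,0,0,-0.04,0,0,0,0,-0.04,0,0,0,0,-0.04,0,0,0,0,-0.04,0,0,0,0,-0.04,0,0,0,0,-0.04,0,0,0,0,0,0,0,0,0,0,0]'

```text
clock: 16.55
position: [0.4693, 0.2551, 0.0934]
ee_rot: [0.001, 0.68, 0.733, 0.001]
contact_force: [-2.4, -1.8, 9.8]
width: 0.0085
```

Run:
```python
from h import *
s=manip.get_state(); print(s['position'],s['contact_force'],s['moment'])
```

```text
[0.46928651 0.25506913 0.09343747] [-2.42276555 -1.78236475  9.77389241] [-0.34312756  0.54996396 -0.01118217]
```

Clips slide steadily at about 16 N. Roughly 3.4 mm remains.

Emit:
carry_out --moves '[0,-0.03,0.02,-0.04,0,0,0,0,-0.04,0,0,0,0,-0.04,0,0,0,0,-0.04,0,0,0,0,-0.04,0,0,0,0,-0.04,0,0,0,0,-0.03,0,0,0,0,0,0,0,0,0,0,0,0,0,0,0,0]'

```text
clock: 17.55
position: [0.4693, 0.2551, 0.0908]
ee_rot: [0.001, 0.68, 0.733, 0.001]
contact_force: [-1.8, -3.4, 9.1]
width: 0.0083
```

Emit:
carry_out --moves '[0,0,0,-0.03,0,0,0,0,-0.03,0,0,0,0,-0.02,0,0,0,0,0,0,0,0,0,0,0,0,0,0,0,0,0,0,0,0,0,0,0,0,0,0,0,0,0,0,0,0,0,0,0,0]'

```text
clock: 18.55
position: [0.4693, 0.2551, 0.0901]
ee_rot: [0.001, 0.68, 0.733, 0.001]
contact_force: [-1.9, -2.9, 10.3]
width: 0.008
```

Run:
```python
from h import *
s=manip.get_state(); print(s['position'],s['contact_force'],s['moment'])
```

```text
[0.46927572 0.25509843 0.09008408] [-1.91007434 -2.94358633 10.2839886 ] [-0.40643644  0.47303641 -0.05724575]
```

Emit:
carry_out --moves '[0,0,0,-0.03,0,0,0,0,-0.03,0,0,0,0,-0.03,0,0,0,0,0,0,0,0,0,0,0,0,0,0,0,0,0,0,0,0,0,0,0,0,0,0,0,0,0,0,0,0,0,0,0,0]'

```text
clock: 19.55
position: [0.4693, 0.2551, 0.09]
ee_rot: [0.001, 0.68, 0.733, 0.001]
contact_force: [-3.4, -3.2, 15.5]
width: 0.0082
```

Run:
```python
from h import *
s=manip.get_state(); print(s['position'],s['contact_force'],s['moment'])
```

```text
[0.46926789 0.25509073 0.09003386] [-3.43497774 -3.20470388 15.47004344] [-0.50325723  0.69141478 -0.04594094]
```

z has stopped at 0.0900 with the force rising to about 21 N, so it is home. I'll press slightly more, relieve the load and open.

Emit:
carry_out --moves '[0,0,0,-0.03,0,0,0,0,-0.03,0,0,0,0,0,0,0,0,0,0,0,0,0,0,0,0,0,0,0,0,0,0,0,0,0.06,0,0,0,0,0.06,0,0,0,0,0.06,0,0,0,0,0,0]'

```text
clock: 20.55
position: [0.4692, 0.255, 0.0901]
ee_rot: [0.001, 0.68, 0.733, 0.001]
contact_force: [-2.2, -1.6, 8.8]
width: 0.0083
```

Emit:
carry_out --moves '[10,0,0,0,0,20,0,0,0,0,40,0,0,0,0,60,0,0,0,0,60,0,0,0,0,60,0,0,0,0,60,0,0,0,0,60,0,0,0,0,60,0,0,0,0,60,0,0,0,0]'

```text
clock: 21.55
position: [0.4682, 0.2552, 0.0883]
ee_rot: [0.0, 0.68, 0.733, 0.0]
contact_force: [-0.0, 0.1, 0.1]
width: 0.0512
```

Emit:
carry_out --moves '[60,0,0,0.5,0,60,0,0,1,0,60,0,0,2,0,60,0,0,2,0,60,0,0,2,0,60,0,0,2,0,60,0,0,1,0,60,0,0,0.5,0,60,0,0,0,0,60,0,0,0,0]'

```text
clock: 22.55
position: [0.4677, 0.255, 0.1976]
ee_rot: [-0.0, 0.68, 0.733, -0.001]
contact_force: [-1.4, 0.2, 0.6]
width: 0.0512
```

Run:
```python
from h import *
s,im=snap('wrist','w5.png'); print(s['clock'],s['position'],s['contact_force'],s['width'])
a=snap('side','s5.png')[1]; b=snap('scene','sc5.png')[1]
f=lambda i,y0,y1,x0,x1:cv2.resize(cv2.convertScaleAbs(i[y0:y1,x0:x1,::-1],alpha=1.5),(400,300),interpolation=3)
cv2.imwrite('pics/m5.png',np.vstack([np.hstack([f(im,0,480,0,640),f(b,120,240,310,470)]),np.hstack([f(a,160,280,150,310),f(a,200,275,200,300)])]))
```

```text
22.55 [0.46769618 0.25500807 0.19758171] [-1.35357548  0.22039724  0.55715511] 0.05121180652448829
```

View pics/m5.png

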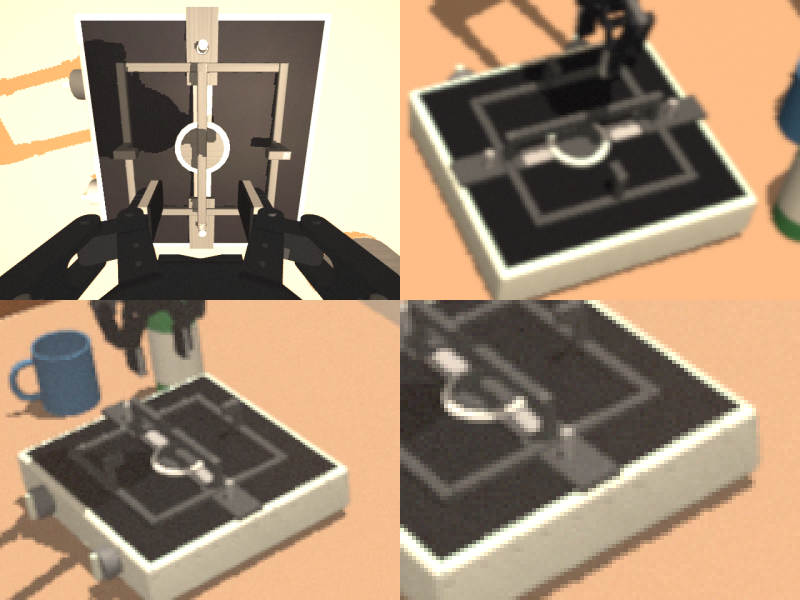

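The support lies flat with both pins through the lugs and no red clip showing. The gripper is clear, so I'm handing in.

```bash
python3 -c "
from h import *
manip.sign_off()"
```

```text
the job is handed in; nothing more can be done
```

The pan support is on the hob with both pins through its lugs, pressed home and released. I handed the job in at about 23 s of the 72 s allowed; no verdict is reported.

- **Finding the pins:** I gripped the centre bar and carried the support over the hob. The first wrist-camera view over the hob showed the +y hole about 4 mm off its pin in both x and y, so I shifted it before lowering. The wrist and fixed cameras disagreed on that pin by about 2 mm in x and 4 mm in y. I trusted the wrist view, because it shows the hole and pin together.
- **Lowering:** A light side force at the −y lug (about 1 N) meant slightly wrong yaw. After a 0.006 rad turn it cleared.
- **Pressing home:** The clips slid at about 16 N. The tool then stopped at z = 0.090 m, the height expected for home, while the push rose to about 21 N. I commanded 0.6 mm more and did not read the force at that peak, which I estimate at about 26 N. I then relieved the load and opened the gripper.
- **Last checks:** The picture showed both pins through the lugs, no red clip visible and the support flat. The gripper was about 10 cm clear, with no contact force beyond sensor noise. I judged level and seating from that stop height and the picture, and did not measure either clip separately.

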